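# Press the clip-on lid of a food box shut, side by side

### The job

The lid of the clear food box is on, but the blue rim sections on its four sides still stand up. Press down each of the four with the fingertips until it sits fully home, and finish with the whole rim shut and flush. Only push on the lid from above: do not pick up, shove away or tip the box, and leave the mug, the spice jar and the tumbler where they stand.

Things in the scene. Friction and masses are not known exactly. Their poses are not given: they have to be found in the camera images.
- food_box: clear tub with lid, 124 x 148 x 62 mm shut, 0.8 to 1 kg. Origin: centre of underside; x along the 124 mm, roughly away from the robot (yaw up to 0.6 rad), z up. Lid: white fixed middle panel 72 x 96 (top at 59 mm), white corner pads 24 mm square (top at 60), between them four blue rim sections 26 mm wide, 4 thick, with a 12 mm skirt at the outer edge, hinged along the inner edge at 62 mm
- sec_near (a joint): angle (rad) of the rim section on the box's -x side (to the robot), 97 mm long. 0: fully raised, outer edge 10 mm up; 0.40: level, home against its stop, shut. Starts between 0 and 0.2. Stiff clip: it stays wherever it is left, also half shut. Pressing 18 mm from the hinge takes about 6 to 7 N all the way, more nearer the hinge. All four act alike, in any order
- sec_far (a joint): angle (rad) of the rim section on the box's +x side, 97 mm long; 0 fully raised, 0.40 shut
- sec_left (a joint): angle (rad) of the rim section on the box's +y side, 73 mm long; 0 fully raised, 0.40 shut
- sec_right (a joint): angle (rad) of the rim section on the box's -y side, 73 mm long; 0 fully raised, 0.40 shut
- press_near (a point): point on the top face of the near section, midway along it, 18 mm out from its hinge and 8 mm in from its outer edge; 62 mm above the worktop when shut, 69 mm when fully raised. It moves with the section
- press_far (a point): the same point on the far section
- press_left (a point): the same point on the left section
- press_right (a point): the same point on the right section
- mug: orange mug with a handle, 78 mm wide (110 over the handle), 101 mm high, standing beside the box's +y side; origin at its underside
- spice_jar: small spice jar with a mustard-yellow cap, 43 x 42 x 96 mm, standing on the robot's side of the box; origin at its underside
- tumbler: small clear tumbler, 50 mm wide and 59 mm high, standing beside the box's -y side; origin at its underside
Mind the look-alikes: they are no part of the job. What is shaped like the mug but green or purple is not meant.

How it is judged:
At the end, for the whole second after the job is handed in: All four rim sections are within 0.05 rad of shut (0.40); the box stands level on the worktop, at rest, within 40 mm of where it stood; mug, spice jar and tumbler stand upright within 30 mm of where they stood (value of joint each of sec_near, sec_far, sec_left, sec_right above 0.35 rad and height (world z) of food_box below 0.005 m and angle between food_box's own z axis and vertical below 0.05 rad and distance of food_box from where it was at the start of the episode below 0.04 m and linear speed of food_box below 0.02 m/s and distance of each of mug, spice_jar, tumbler from where it was at the start of the episode below 0.03 m and angle between each of mug, spice_jar, tumbler's own z axis and vertical below 0.1 rad); the robot touches nothing.
It fails at once if the box is lifted off the worktop (height (world z) of food_box above 0.012 m).
It fails at once if the box is tipped (angle between food_box's own z axis and vertical above 0.2 rad).
It fails at once if the box is shoved away (distance of food_box from where it was at the start of the episode above 0.04 m).
It fails at once if mug, spice jar or tumbler is moved away, lifted or knocked over (distance of any of mug, spice_jar, tumbler from where it was at the start of the episode above 0.03 m or angle between any of mug, spice_jar, tumbler's own z axis and vertical above 0.35 rad or height (world z) of any of mug, spice_jar, tumbler above 0.015 m).
It also fails if it takes over 54 s, if anything falls off the work surface, if the arm or the gripper's body presses on something with over 40 N, if the wrist force passes 120 N, or if a joint passes its speed limit or range.

### The arm

A 6-joint arm with a two-finger parallel gripper is mounted at the origin on the work surface; the furniture and walls round the work are solid. World frame = base frame: x ahead of the robot, y to its left, z up, the work surface at z = 0. Lengths are in m, angles in rad, forces in N, time in s.
With the tool pointing down it reaches from about 0.25 to 0.8 m from the base axis. Payload 3.9 kg.
Tool frame: the origin (TCP) lies at the very end of the fingers, on their centre line; the grasp point (between the pads) lies 19 mm behind it; z points along the fingers, y is the line along which they close (so a half turn about z gives the same grasp; the last joint's range is limited). The gripper opens to 85 mm and grips with 20 to 120 N. Pads are 22 mm wide; open, the fingers measure 114 mm over their backs; the gripper's body (76 mm by 85 mm) begins 54 mm behind the grasp point. The pads swing forward as they close: fully open they stand 13 mm farther back than shut.
Start: joints at [-1.14, 0.26, -0.138, 1.173, 0, 1.571], TCP at [0.219, -0.477, 0.209] pointing down, gripper open.
Joint ranges: [-2.78, 2.78], [-0.83, 1.72], [-1.28, 1.37], [-1.9, 2.12], [-1.57, 1.48], [-3.14, 3.14]. Speed limits (rad/s): [2.57, 2.57, 3.14, 3.14, 3.14, 3.14].

### API

Orientations are given as a unit quaternion [x, y, z, w].
In Python, from station import state, read_camera, camera_info, finish_job, regions_of gives the robot as it stands.
- The arm moves only by the tool apply_moves, never from a script. Its argument "commands" is text: rows parted by semicolons, each of 7 numbers parted by spaces: the shift along the world's x, y, z in mm, then the turn, a rotation vector about the world's x, y, z in degrees, then the finger opening in mm, from 0 to 85.4. A call has 1 to 20 rows; each row shifts and turns the commanded pose from where the row before left it; what a row does not reach is not made up. A row lasts 1/8 s, in which the tool goes at most 62.5 mm and 10.7 degrees, less where a joint would pass 70% of its speed; a pose out of reach is approached as far as the arm can. A call is refused whole if a number of a shift passes 62.5 or a number of a turn 10.7, either way. A call with a gripper value outside its range is refused whole. The fingers move at their own pace and stop on an object; the grip force is fixed at half the most. Time passes only in rows, so rows that do not move let the fingers close. It gives the time, the measured TCP pose, the force, the opening and the grip force at its end, in the units of the state.
- state(): the state, without advancing time (a new reading comes with each control period).
- read_camera(name): name is "scene" or "top" or "wrist"; returns the picture (420x560x3 uint8, red, green, blue); there is no depth.
- camera_info(name): a dict with "fx", "fy", "cx", "cy" (pixels), "view" (4x4, takes a point from world to camera coordinates). Camera axes: x right, y down, z forward; pixel columns grow to the right and rows downward; lengths in m; the calibration is good to about 2 mm. A picture is of the moment at which its call begins: read the wrist's pose just before it. camera_info takes no time and is no camera call; for the wrist camera it gives the pose at the moment of the call.
- finish_job(): hands the job in; it is judged then, once.
Trained networks look in the newest picture that a camera, given by its name, has taken for a name from the list of things; names that differ only in an ending like _2 or _b are one class to them, and where a whole thing is asked for, a point or a joint stands for the part that bears it (a point fixed in the world has none). Each returns a list of dicts, best first, with "p" (0 to 1); they miss things now and then, are a little off and sometimes report something else, mostly with a low value. They report only what shows in the picture. A call takes as long as a camera call. They do not tell look-alikes from the thing itself.
- regions_of(camera, target): "region" (420x560 bool, what is visible of it) and "box" ([left, top, width, height] in pixels, round what is visible of it).
The state is a dict: "time_s": time; "qpos": joint angles; "dq": joint speeds; "joint_efforts": joint torques, N m; "tcp_pos": TCP position; "tcp_rot": TCP orientation; "force": force on the tool from outside, world axes, zero at the start; "torque": the same for the moment, N m; "gripper_width": finger opening in m; "gripper_force": force on a finger pad.
Only numpy, scipy, OpenCV 4.12 (cv2) and the standard library are available. Lean on these libraries where they do the work, as an engineer would, in place of code of your own. Each camera call takes 0.05 s, during which the arm holds its last target. There are 200 camera calls.

## Working session

There is one attempt and no reset: what is moved stays moved. The work goes in short steps, Python scripts to look and compute and a tool call to move; the robot and the scene stay as the last step left them, time stands still between calls to the robot, and variables do not carry over. Pictures are saved under pics/ and viewed, at most 10 in all, crops included, and the job is handed in when it is done.

Besides the shell and the picture viewer there is one more tool, called after ">>>" by a JSON object that holds its "name" and its "arguments", one argument or row to a line. apply_moves: Moves the arm, as the interface text tells. Its arguments: {"type":"object","properties":{"commands":{"type":"string"}},"required":["commands"]}

```bash
mkdir -p pics; python3 - <<'E'
from station import *
import cv2,numpy as np
s=state();print(s['time_s'],s['tcp_pos'],s['tcp_rot'],s['force'])
for c in ['scene','top']:
    im=read_camera(c);cv2.imwrite(f'pics/{c}0.png',im[:,:,::-1])
    i=camera_info(c);print(c,i['fx'],i['fy'],i['cx'],i['cy'],np.round(i['view'],4).tolist())
    for t in ['food_box','sec_near','mug','spice_jar','tumbler']:
        print(t,[(r['box'],round(r['p'],2)) for r in regions_of(c,t)])
E
```

```text
0.0 [ 0.21894992 -0.47637527  0.20775107] [ 9.76890496e-01  2.13738163e-01 -2.02022590e-04 -9.57318123e-04] [-0.24536366  0.22716422 -0.19452906]
scene 499.94975092042495 499.94975092042495 280.0900280264676 210.92502366554058 [[-0.6875, -0.7259, -0.0216, 0.5458], [-0.2714, 0.2843, -0.9195, 0.1633], [0.6736, -0.6263, -0.3925, 0.887], [0.0, 0.0, 0.0, 1.0]]
food_box [([277.7, 191.5, 80.0, 55.8], 0.61)]
sec_near [([321.4, 204.1, 30.4, 18.3], 0.73)]
mug [([244.2, 209.6, 51.0, 57.2], 0.88), ([267.5, 242.1, 49.3, 68.2], 0.82), ([181.9, 225.2, 43.0, 57.8], 0.75)]
spice_jar [([365.3, 198.2, 21.7, 45.5], 0.88), ([320.5, 190.2, 28.4, 14.5], 0.71)]
tumbler [([319.9, 204.2, 31.8, 20.2], 0.32)]
top 523.085934859154 523.085934859154 287.5524298970774 213.79782677361425 [[0.0136, -0.9999, -0.0026, 0.2346], [-0.9987, -0.0134, -0.05, 0.5374], [0.05, 0.0033, -0.9987, 1.0053], [0.0, 0.0, 0.0, 1.0]]
food_box [([315.2, 171.7, 82.8, 70.3], 0.81)]
sec_near [([330.7, 226.2, 53.3, 13.4], 0.82)]
mug [([240.3, 181.0, 40.4, 63.6], 0.76), ([385.0, 185.5, 12.7, 41.8], 0.75), ([158.6, 167.8, 57.9, 46.8], 0.69), ([204.9, 260.4, 46.1, 59.8], 0.62)]
spice_jar [([368.0, 260.9, 33.8, 27.2], 0.67), ([237.6, 181.0, 43.4, 67.2], 0.23)]
tumbler []
```

View pics/scene0.png

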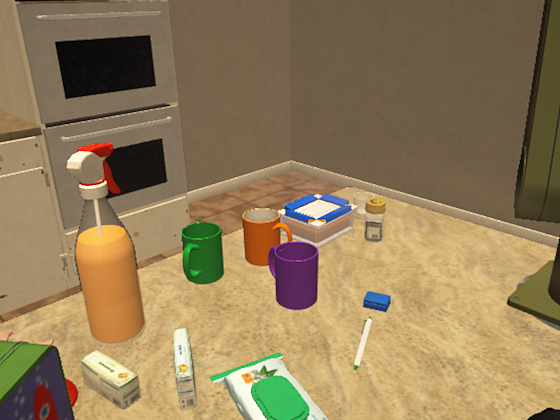

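View pics/top0.png

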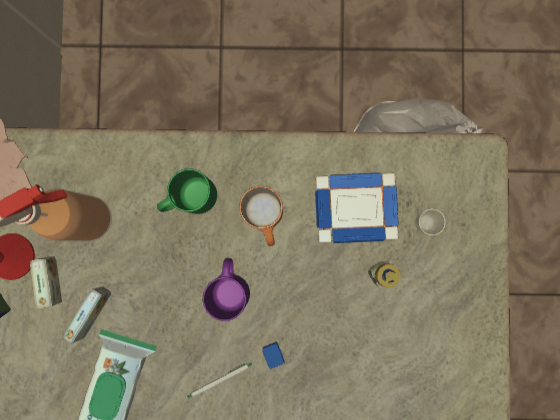

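The orange mug is at (262,208) in the top view, with look-alikes in green (190,190) and purple (226,297). The jar is at (387,275), with the sprayer as another upright object. The tumbler is at (432,222). The box is the only tub, at (357,208); the blue sponge at (273,355) is not part of it. Next I check it in a close crop and fit the pose.

```bash
cat > h.py <<'E'
from station import *
import cv2,numpy as np
from scipy.optimize import least_squares
def ray(c,uv,z):
    i=camera_info(c);V=np.array(i['view']);R,t=V[:3,:3],V[:3,3]
    d=R.T@np.array([(uv[0]-i['cx'])/i['fx'],(uv[1]-i['cy'])/i['fy'],1]);o=-R.T@t
    return o+d*(z-o[2])/d[2]
def proj(c,P):
    i=camera_info(c);V=np.array(i['view']);p=np.asarray(P)@V[:3,:3].T+V[:3,3]
    return np.c_[i['fx']*p[:,0]/p[:,2]+i['cx'],i['fy']*p[:,1]/p[:,2]+i['cy']]
def box2w(pose,P):
    x,y,a=pose;c,s=np.cos(a),np.sin(a);P=np.asarray(P,float)
    return np.c_[x+c*P[:,0]-s*P[:,1],y+s*P[:,0]+c*P[:,1],P[:,2]]
E
python3 - <<'E'
from h import *
im=read_camera('top');hsv=cv2.cvtColor(im,cv2.COLOR_RGB2HSV)
blue=cv2.inRange(hsv,(100,120,60),(130,255,255));blue[:150]=0;blue[260:]=0;blue[:,:300]=0;blue[:,410:]=0
n,l,st,ce=cv2.connectedComponentsWithStats(blue)
for k in range(1,n):
    if st[k,4]>60:
        r=cv2.minAreaRect(np.argwhere(l==k)[:,::-1].astype(np.float32));print(st[k],ce[k],r, ray('top',ce[k],.064))
# panel: white inside
hull=cv2.convexHull(np.argwhere(blue>0)[:,::-1].astype(np.int32));m=np.zeros_like(blue);cv2.fillPoly(m,[hull],255)
w=cv2.inRange(hsv,(0,0,150),(179,70,255));w[:160]=0;w[255:]=0;w[:,:305]=0;w[:,405:]=0
n,l,st,ce=cv2.connectedComponentsWithStats(w,connectivity=4)
for k in range(1,n):
    if st[k,4]>40:
        r=cv2.minAreaRect(np.argwhere(l==k)[:,::-1].astype(np.float32));print('w',st[k],ce[k],r[1:],ray('top',ce[k],.0595))
print('jar',ray('top',(387,275),.096),'tumbler',ray('top',(432,222),.059),'mug',ray('top',(262,208),.101))
cv2.imwrite('pics/crop.png',cv2.resize(im[155:295,230:460],None,fx=3.4,fy=3.4,interpolation=cv2.INTER_CUBIC)[:,:,::-1])
E
```

```text
[330 173  52  15 659] [355.37025797 180.18664643] ((355.4855651855469, 180.1824951171875), (12.668737411499023, 51.537696838378906), 87.39744567871094) [0.59582007 0.11659668 0.064     ]
[383 187  15  39 501] [390.15768463 205.57884232] ((390.1446838378906, 205.89279174804688), (38.25221633911133, 13.183531761169434), 87.1375961303711) [0.54942661 0.05184895 0.064     ]
[316 190  15  39 522] [322.93103448 208.651341  ] ((322.851806640625, 208.88803100585938), (38.19481658935547, 13.793893814086914), 87.27368927001953) [0.54205665 0.17628987 0.064     ]
[332 227  53  16 673] [358.2526003  234.60624071] ((358.1566162109375, 234.60189819335938), (13.031167030334473, 51.864044189453125), 87.51044464111328) [0.49489605 0.11055913 0.064     ]
w [382 173  13  13 157] [388.2866242  178.98089172] ((12.0, 12.0), 90.0) [0.59941775 0.05465613 0.0595    ]
w [316 176  13  13 160] [321.875   181.88125] ((12.0, 12.0), 90.0) [0.59233928 0.17847951 0.0595    ]
w [ 331  188   52   40 1954] [356.4073695  207.27737973] ((38.5722541809082, 50.95186233520508), 87.51044464111328) [0.54572657 0.11374203 0.0595    ]
w [385 225  13  15 158] [391.27848101 232.58227848] ((14.0, 12.0), 90.0) [0.49953381 0.04871314 0.0595    ]
w [318 229  14  14 156] [324.68589744 235.64102564] ((13.271716117858887, 12.403473854064941), 82.87498474121094) [0.49218813 0.17223306 0.0595    ]
jar [0.42338002 0.06317425 0.096     ] tumbler [ 0.52022427 -0.02695538  0.059     ] mug [0.53951356 0.28725023 0.101     ]
```

View pics/crop.png

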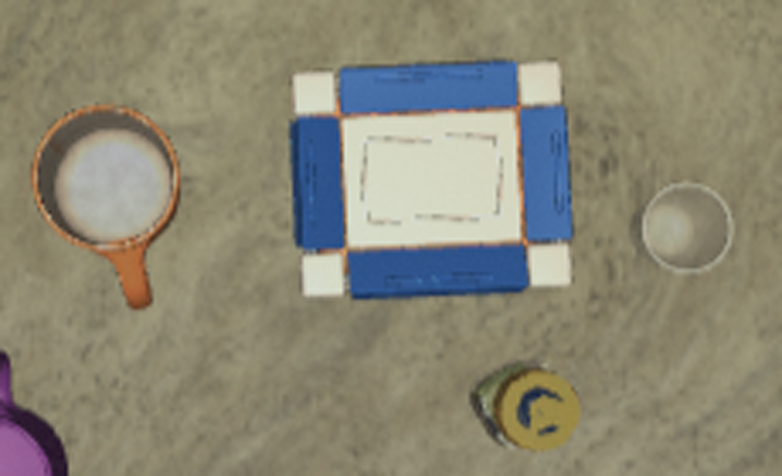

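The crop confirms the box. Its centre is near (0.546, 0.1136) with yaw about 0.06 rad, and all four sections are clear of the mug, jar and tumbler. I'll start with the right section.

>>> {"name": "apply_moves", "arguments": {
  "commands": "24 37 0 0 0 -1.5 0;24 37 0 0 0 -1.5 0;24 37 0 0 0 -1.5 0;24 37 0 0 0 -1.5 0;24 37 0 0 0 -1.5 0;24 37 0 0 0 -1.5 0;24 37 0 0 0 -1.5 0;24 37 0 0 0 -1.5 0;24 37 0 0 0 -1.5 0;24 37 0 0 0 -1.5 0;24 37 0 0 0 -1.5 0;24 37 0 0 0 -1.5 0;24 37 0 0 0 -1.5 0;19 42 0 0 0 -1.5 0;0 0 0 0 0 0 0;0 0 0 0 0 0 0"
}}

```text
time_s: 2.65
tcp_pos: [0.5501, 0.0407, 0.2084]
tcp_rot: [0.999, 0.036, -0.001, -0.002]
force: [0.1, -0.1, 0.3]
gripper_width: -0.0001
gripper_force: 0.0
```

>>> {"name": "apply_moves", "arguments": {
  "commands": "0 6 -40 0 0 0 0;0 0 -40 0 0 0 0;0 0 -30 0 0 0 0;0 0 -15 0 0 0 0;0 0 -4 0 0 0 0;0 0 -4 0 0 0 0;0 0 -3 0 0 0 0;0 0 -3 0 0 0 0;0 0 -3 0 0 0 0;0 0 0 0 0 0 0"
}}

```text
time_s: 3.9
tcp_pos: [0.5506, 0.0442, 0.0664]
tcp_rot: [0.999, 0.038, -0.0, -0.003]
force: [-0.9, -0.1, -0.7]
gripper_width: 0.0
gripper_force: 0.0
```

>>> {"name": "apply_moves", "arguments": {
  "commands": "0 2 -1 0 0 0 0;0 0 -1 0 0 0 0;0 0 -1 0 0 0 0;0 0 -1 0 0 0 0;0 0 -1 0 0 0 0;0 0 0 0 0 0 0"
}}

```text
time_s: 4.65
tcp_pos: [0.5508, 0.0452, 0.0615]
tcp_rot: [0.999, 0.039, -0.0, -0.004]
force: [0.3, 0.0, -0.0]
gripper_width: 0.0002
gripper_force: 0.0
```

>>> {"name": "apply_moves", "arguments": {
  "commands": "0 0 -1 0 0 0 0;0 0 -1 0 0 0 0;0 0 0 0 0 0 0"
}}

```text
time_s: 5.03
tcp_pos: [0.5508, 0.0452, 0.0595]
tcp_rot: [0.999, 0.039, -0.0, -0.004]
force: [-0.3, -0.7, -0.2]
gripper_width: -0.0003
gripper_force: 0.0
```

```bash
python3 - <<'E'
from h import *
im=read_camera('wrist');a=cv2.resize(im[:, :],(400,300));s=read_camera('scene')[170:270,250:410];b=cv2.resize(s,(400,250));t=read_camera('top')[155:255,290:450];c=cv2.resize(t,(400,250))
cv2.imwrite('pics/m1.png',np.vstack([np.hstack([a,np.zeros_like(a)]),np.hstack([b,c])])[:,:,::-1])
E
```

```text
(no output)
```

View pics/m1.png

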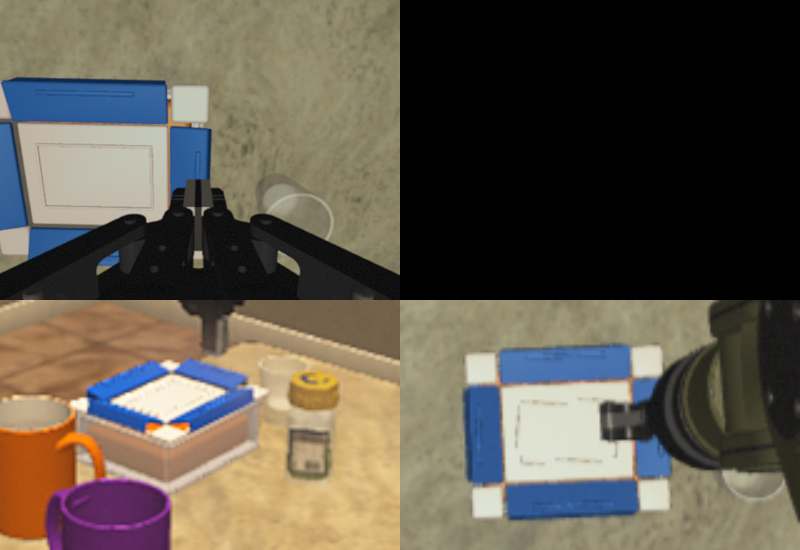

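The fingertip doesn't look like it's on the section yet, so I'll project the TCP and the model into the cameras to compare.

```bash
python3 - <<'E'
from h import *
s=state();print(s['tcp_pos'],s['tcp_rot'],s['qpos'],s['force'])
P=box2w((.5459,.1136,.06),[[62,74,60],[62,-74,60],[-62,74,60],[-62,-74,60],[0,-66,65],[0,-48,62]] if 0 else np.array([[62,74,60],[62,-74,60],[-62,74,60],[-62,-74,60],[0,-66,65],[0,-48,62]])/1000)
for c in ['scene','top','wrist']:
    i=camera_info(c);print(c,proj(c,[s['tcp_pos'],np.array(s['tcp_pos'])+[0,0,.07]]).round().tolist(),proj(c,P).round().tolist())
    V=np.array(i['view']);print(-V[:3,:3].T@V[:3,3])
im=read_camera('scene')[140:260,260:400];cv2.imwrite('pics/m2.png',cv2.resize(im,None,fx=5,fy=5,interpolation=cv2.INTER_CUBIC)[:,:,::-1])
E
```

```text
[0.5508809  0.04524429 0.05961399] [ 9.99228427e-01  3.90898261e-02 -1.44560321e-04 -3.81000054e-03] [ 0.07721351  0.41066277 -0.32690371  0.8332284   0.0076255   3.14060603] [ 0.7007549  -0.08104086  0.27193601]
scene [[335.0, 199.0], [336.0, 172.0]] [[276.0, 210.0], [317.0, 193.0], [318.0, 225.0], [358.0, 205.0], [335.0, 198.0], [330.0, 201.0]]
[-0.17790389  0.90528953  0.51001177]
top [[393.0, 205.0], [401.0, 202.0]] [[315.0, 176.0], [394.0, 172.0], [318.0, 242.0], [398.0, 239.0], [392.0, 205.0], [382.0, 206.0]]
[0.48320369 0.23852063 1.03148768]
wrist [[276.0, 248.0], [274.0, 333.0]] [[-47.0, 111.0], [291.0, 117.0], [2.0, 356.0], [285.0, 361.0], [271.0, 254.0], [233.0, 251.0]]
[0.61523441 0.04868487 0.22691277]
```

View pics/m2.png

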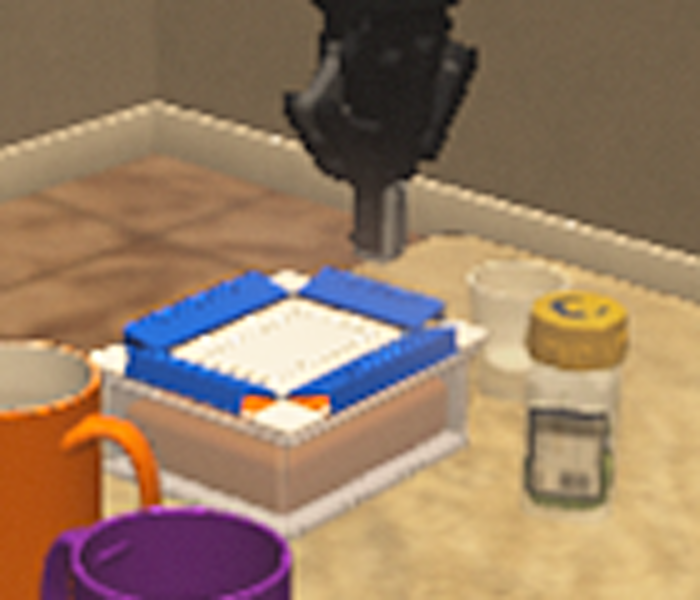

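The scene view puts the fingertip about 20 mm higher than the reported z, clear above the section, and the scale of the wrist view agrees. I'll take one closer look at the top and wrist views to check the lateral position.

```bash
python3 - <<'E'
from h import *
t=read_camera('top')[150:250,320:460];w=read_camera('wrist')
a=cv2.resize(t,(560,400),interpolation=cv2.INTER_CUBIC);b=cv2.resize(w[90:330,0:330],(240,175))
b=cv2.resize(w[100:400,200:380],(240,400),interpolation=cv2.INTER_CUBIC)
cv2.imwrite('pics/m3.png',np.hstack([a,b])[:,:,::-1])
E
```

```text
(no output)
```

View pics/m3.png

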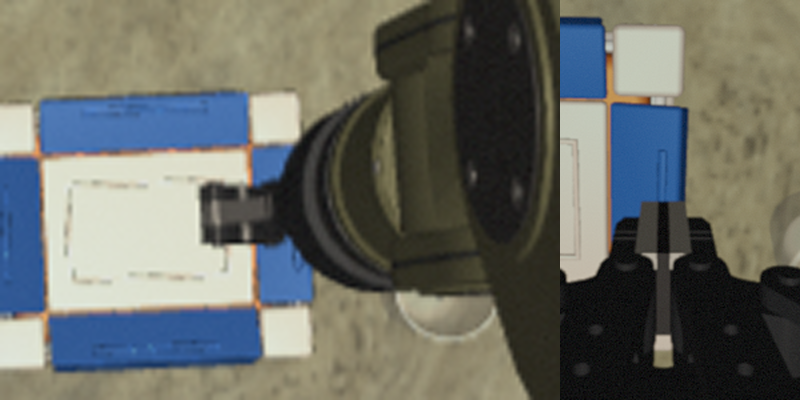

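The left piece in the top view is just the gripper's knuckle. In the wrist view the tip sits about 17.5 mm out from the hinge, so it is in line with the section but higher than reported. I'll go down until force appears.

>>> {"name": "apply_moves", "arguments": {
  "commands": "0 0 -1 0 0 0 0;0 0 -1 0 0 0 0;0 0 -1 0 0 0 0;0 0 -1 0 0 0 0;0 0 -1 0 0 0 0;0 0 -1 0 0 0 0"
}}

```text
time_s: 6.08
tcp_pos: [0.5509, 0.0452, 0.0536]
tcp_rot: [0.999, 0.039, -0.0, -0.004]
force: [-0.1, 0.4, -0.5]
gripper_width: -0.0001
gripper_force: 0.0
```

>>> {"name": "apply_moves", "arguments": {
  "commands": "0 0 -1 0 0 0 0;0 0 -1 0 0 0 0;0 0 -1 0 0 0 0;0 0 -1 0 0 0 0;0 0 -1 0 0 0 0"
}}

```text
time_s: 6.7
tcp_pos: [0.5509, 0.0452, 0.0485]
tcp_rot: [0.999, 0.039, -0.0, -0.004]
force: [0.1, 0.4, -0.7]
gripper_width: -0.0001
gripper_force: 0.0
```

>>> {"name": "apply_moves", "arguments": {
  "commands": "0 0 -1 0 0 0 0;0 0 -1 0 0 0 0;0 0 -1 0 0 0 0;0 0 -1 0 0 0 0"
}}

```text
time_s: 7.2
tcp_pos: [0.551, 0.0452, 0.045]
tcp_rot: [0.999, 0.039, -0.0, -0.004]
force: [-1.8, -1.6, 5.1]
gripper_width: 0.0001
gripper_force: 2.2
```

Contact at reported z 0.045. I'll press on until it hits the stop.

>>> {"name": "apply_moves", "arguments": {
  "commands": "0 0 -1 0 0 0 0;0 0 -1 0 0 0 0;0 0 -1 0 0 0 0;0 0 -1 0 0 0 0"
}}

```text
time_s: 7.7
tcp_pos: [0.551, 0.0446, 0.0406]
tcp_rot: [0.999, 0.039, -0.0, -0.003]
force: [-1.0, -4.0, 4.9]
gripper_width: -0.0001
gripper_force: 2.3
```

>>> {"name": "apply_moves", "arguments": {
  "commands": "0 0 -1 0 0 0 0;0 0 -1 0 0 0 0;0 0 -1 0 0 0 0"
}}

```text
time_s: 8.07
tcp_pos: [0.5511, 0.0448, 0.0391]
tcp_rot: [0.999, 0.039, 0.0, -0.003]
force: [-4.8, -4.5, 19.8]
gripper_width: 0.0001
gripper_force: 10.1
```

The right section is home: 20 N at reported z 0.039, which puts the offset at about 23 mm. Next is the near section.

>>> {"name": "apply_moves", "arguments": {
  "commands": "0 0 15 0 0 0 0;0 0 15 0 0 0 0;-20 22 0 0 0 0 0;-20 22 0 0 0 0 0;-20 21 0 0 0 0 0;0 0 -8 0 0 0 0;0 0 -8 0 0 0 0;0 0 -2 0 0 0 0;0 0 -1 0 0 0 0;0 0 0 0 0 0 0"
}}

```text
time_s: 9.32
tcp_pos: [0.495, 0.0763, 0.0486]
tcp_rot: [0.998, 0.064, -0.001, -0.019]
force: [0.2, -0.6, 1.9]
gripper_width: 0.0001
gripper_force: 0.0
```

The last joint is at its limit (q6 = 3.14), so that move was blocked. I'll raise, turn the tool back about 86° for an equivalent alignment, then move over.

>>> {"name": "apply_moves", "arguments": {
  "commands": "0 0 20 0 0 0 0;0 0 10 0 0 0 0;0 0 0 0 0 10.6 0;0 0 0 0 0 10.6 0;0 0 0 0 0 10.6 0;0 0 0 0 0 10.6 0;0 0 0 0 0 10.6 0;0 0 0 0 0 10.6 0;0 0 0 0 0 10.6 0;0 0 0 0 0 10.6 0;-2 17 0 0 0 2 0;-2 17 0 0 0 0 0;0 0 0 0 0 0 0;0 0 0 0 0 0 0"
}}

```text
time_s: 11.08
tcp_pos: [0.4905, 0.1107, 0.0786]
tcp_rot: [0.681, 0.732, -0.014, -0.012]
force: [-0.0, 1.3, -0.7]
gripper_width: 0.0003
gripper_force: 0.0
```

```bash
python3 - <<'E'
from h import *
s=state();print(s['tcp_pos'],s['tcp_rot'],s['qpos'],s['force'])
P=box2w((.5459,.1136,.06),np.array([[-62,74,60],[-62,-74,60],[-36,48,59],[-36,-48,59]])/1000)
print(proj('wrist',[s['tcp_pos']]),proj('wrist',P).round().tolist())
w=read_camera('wrist');cv2.imwrite('pics/m4.png',w[:,:,::-1])
E
```

```text
[0.49047251 0.11072823 0.07862058] [ 0.68065697  0.73236599 -0.01382633 -0.01244887] [ 0.21875032  0.34286847 -0.38081024  0.88401682  0.0048153   1.71630122] [-0.0438392   1.34570077 -0.74106384]
[[279.18133733 249.24663185]] [[269.0, 90.0], [267.0, 357.0], [321.0, 146.0], [314.0, 318.0]]
```

View pics/m4.png

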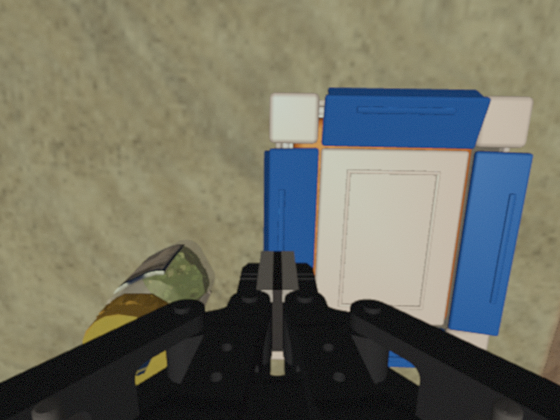

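The tip is over the near section (columns 265–318, tip at 278), clear of the jar at (165,310). Pressing now.

>>> {"name": "apply_moves", "arguments": {
  "commands": "1 0 -15 0 0 0 0;0 0 -13 0 0 0 0;0 0 -2 0 0 0 0;0 0 -1 0 0 0 0;0 0 -1 0 0 0 0;0 0 -1 0 0 0 0;0 0 -1 0 0 0 0;0 0 -1 0 0 0 0;0 0 -1 0 0 0 0"
}}

```text
time_s: 12.25
tcp_pos: [0.4904, 0.1102, 0.043]
tcp_rot: [0.681, 0.732, -0.014, -0.013]
force: [-3.5, -0.8, 5.4]
gripper_width: 0.0002
gripper_force: 2.4
```

>>> {"name": "apply_moves", "arguments": {
  "commands": "0 0 -1 0 0 0 0;0 0 -1 0 0 0 0;0 0 -1 0 0 0 0;0 0 -1 0 0 0 0;0 0 -1 0 0 0 0"
}}

```text
time_s: 12.88
tcp_pos: [0.4917, 0.1105, 0.0391]
tcp_rot: [0.681, 0.732, -0.013, -0.012]
force: [-6.8, -2.6, 21.1]
gripper_width: -0.0001
gripper_force: 10.8
```

The near section is home. Next is the left.

>>> {"name": "apply_moves", "arguments": {
  "commands": "0 0 15 0 0 0 0;0 0 15 0 0 0 0;17 23 0 0 0 0 0;17 23 0 0 0 0 0;16 24 0 0 0 0 0;0 0 0 0 0 0 0;0 0 -10 0 0 0 0;0 0 -7 0 0 0 0;0 0 0 0 0 0 0"
}}

```text
time_s: 14.0
tcp_pos: [0.5403, 0.1795, 0.0497]
tcp_rot: [0.681, 0.732, -0.015, -0.013]
force: [-1.0, 0.4, -0.2]
gripper_width: -0.0
gripper_force: 0.0
```

>>> {"name": "apply_moves", "arguments": {
  "commands": "0 0 -1 0 0 0 0;0 0 -1 0 0 0 0;0 0 -1 0 0 0 0;0 0 -1 0 0 0 0;0 0 -1 0 0 0 0;0 0 -1 0 0 0 0;0 0 -1 0 0 0 0;0 0 -1 0 0 0 0"
}}

```text
time_s: 15.0
tcp_pos: [0.5417, 0.1816, 0.0428]
tcp_rot: [0.681, 0.733, -0.013, -0.013]
force: [-1.3, 3.6, 4.6]
gripper_width: -0.0
gripper_force: 2.5
```

>>> {"name": "apply_moves", "arguments": {
  "commands": "0 0 -1 0 0 0 0;0 0 -1 0 0 0 0;0 0 -1 0 0 0 0;0 0 -1 0 0 0 0;0 0 -1 0 0 0 0"
}}

```text
time_s: 15.62
tcp_pos: [0.5422, 0.1809, 0.0391]
tcp_rot: [0.681, 0.732, -0.013, -0.012]
force: [-4.0, 1.4, 17.8]
gripper_width: -0.0
gripper_force: 9.1
```

The left section is home. Last is the far one at (0.601, 0.117), so dx is +59 and dy −64.

>>> {"name": "apply_moves", "arguments": {
  "commands": "0 0 15 0 0 0 0;0 0 15 0 0 0 0;20 -21 0 0 0 0 0;20 -21 0 0 0 0 0;20 -22 0 0 0 0 0;0 0 0 0 0 0 0;0 0 -10 0 0 0 0;0 0 -7 0 0 0 0;0 0 -2 0 0 0 0;0 0 -2 0 0 0 0;0 0 -1 0 0 0 0;0 0 -1 0 0 0 0"
}}

```text
time_s: 17.12
tcp_pos: [0.6018, 0.1165, 0.0448]
tcp_rot: [0.681, 0.732, -0.013, -0.012]
force: [-0.5, -0.1, 2.5]
gripper_width: -0.0002
gripper_force: 1.4
```

>>> {"name": "apply_moves", "arguments": {
  "commands": "0 0 -1 0 0 0 0;0 0 -1 0 0 0 0;0 0 -1 0 0 0 0;0 0 -1 0 0 0 0;0 0 -1 0 0 0 0;0 0 -1 0 0 0 0;0 0 -1 0 0 0 0"
}}

```text
time_s: 18.0
tcp_pos: [0.6025, 0.1166, 0.0391]
tcp_rot: [0.681, 0.732, -0.013, -0.012]
force: [-2.2, -0.3, 15.6]
gripper_width: 0.0
gripper_force: 7.9
```

Home, at the same z as the others. I'll raise the arm clear of the cameras' view and check.

>>> {"name": "apply_moves", "arguments": {
  "commands": "0 0 20 0 0 0 0;0 0 40 0 0 0 0;0 0 50 0 0 0 0;0 0 40 0 0 0 0;-15 -45 0 0 0 0 0;-15 -45 0 0 0 0 0;-15 -45 0 0 0 0 0;-15 -45 0 0 0 0 0;-15 -45 0 0 0 0 0;-15 -45 0 0 0 0 0;-15 -45 0 0 0 0 0;0 0 0 0 0 0 0;0 0 0 0 0 0 0"
}}

```text
time_s: 19.62
tcp_pos: [0.496, -0.1982, 0.1868]
tcp_rot: [0.681, 0.732, -0.014, -0.014]
force: [0.7, 0.1, 0.1]
gripper_width: -0.0
gripper_force: 0.0
```

```bash
python3 - <<'E'
from h import *
s=state();print(s['tcp_pos'],s['time_s'])
t=read_camera('top')[155:295,230:460];c=read_camera('scene')[170:270,255:400]
cv2.imwrite('pics/m5.png',np.hstack([cv2.resize(t,(400,245)),cv2.resize(c,(400,245),interpolation=cv2.INTER_CUBIC)])[:,:,::-1])
E
```

```text
[ 0.4960127  -0.19817685  0.18684701] 19.625
```

View pics/m5.png

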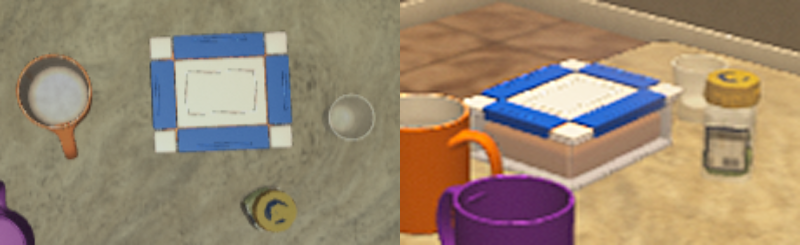

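Both views show the rim flush all round, the box in place, and the mug, jar and tumbler undisturbed. Handing in.

```bash
python3 -c "
from station import *
print(finish_job())"
```

```text
the job is handed in; nothing more can be done
None
```

I pressed all four rim sections down to their stops and handed the job in at about 20 s; the final pictures show the rim flush and the box, mug, jar and tumbler where they stood, though the hand-in returned no verdict.

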